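Nest three domed pot lids

TASK

Nest the three fragile domed pot lids hollow side up on the table, the cream one flat on the floor of the lilac-grey one and the teal one flat on the floor of the cream one. Slide them, do not lift, drop, throw or overturn them: first bring the lilac-grey lid up against the front edge of the ware board, then draw the cream lid and after it the teal lid over that edge so that each goes down into the hollow. Leave the brush pot, glaze tub and beaker where they are.

Things in the scene. Friction and masses are not known exactly. Their poses are not given: they have to be found in the camera images.
- board_front (a point): Fixed plywood ware board on plaster blocks, 200 mm deep, 660 mm long, flat top 54 mm above the table, front edge rounded 2 mm. This point: middle of its top front (robot-facing) edge; x points level across the board away from the robot, y along the edge, z up. Cream and teal lids start on the board side by side, in either order, about 100 mm behind the edge.
- large_c (a point): Large lilac-grey glazed, slippery domed pot lid, 0.5 kg, starts hollow up on the table between robot and board. 190 mm across the rim, 50 mm high, wall 6, floor 8 mm thick. Origin on its axis 25 mm above its underside; z points up out of the hollow. Outer radius at heights 0/16/34/50 mm: 48/72/88/95 mm. Inside: flat floor of radius 54 mm, 89 mm at the rim. Its rim is 4 mm lower than the board's top.
- medium_c (a point): Medium cream glazed, slippery domed pot lid, 0.3 kg, starts hollow up on the board. 150 mm across the rim, 42 mm high, wall 6, floor 8 mm thick. Origin on its axis 21 mm above its underside; z points up out of the hollow. Outer radius at heights 0/14/28/42 mm: 46/60/70/75 mm. Inside: flat floor of radius 48 mm, 69 mm at the rim. Nested in the large lid, its origin is 4 mm above the large one's.
- small_c (a point): Small teal glazed, slippery domed pot lid, 0.2 kg, starts hollow up on the board. 110 mm across the rim, 34 mm high, wall 6, floor 8 mm thick. Origin on its axis 17 mm above its underside; z points up out of the hollow. Outer radius at heights 0/12/24/34 mm: 40/48/53/55 mm. Inside: flat floor of radius 40 mm, 49 mm at the rim. Nested in the medium lid, its origin is 4 mm above the medium one's.
- brush_pot: Bystander: terracotta pot 74 mm across, 70 mm high, with brushes standing up to 150 mm, on one end of the board. Origin at the centre of its underside.
- glaze_tub: Bystander: yellow tub with orange cap, 66 x 66 x 63 mm, on the other end of the board. Origin at the centre of its underside.
- beaker: Bystander: lilac open clay beaker, 80 mm across, 90 mm high, on the table to the left. Origin at the centre of its underside.
Not all that is in view belongs to the job. There is more than one size of the part that bears medium_c; the job needs the smaller. There is more than one size of the part that bears small_c; the job needs the larger.

How it is judged:
On the way, in this order (a step that is already met when the one before it is completed fails the run):
1. the large lid has been brought up to the board's front edge (rim within 15 mm of it) (x of large_c in the frame of board_front above -0.11 m), for 0.2 s.
2. the medium lid sits flat in the large lid (z of medium_c in the frame of large_c between 0.001 and 0.007 m and horizontal distance between medium_c and large_c below 0.014 m and angle between the z axis of medium_c and the z axis of large_c, either way round below 0.08 rad), for 0.2 s.
3. the small lid sits flat in the medium lid (z of small_c in the frame of medium_c between 0.001 and 0.007 m and horizontal distance between small_c and medium_c below 0.014 m and angle between the z axis of small_c and the z axis of medium_c, either way round below 0.08 rad), for 0.2 s.
At the end, for the whole second after the job is handed in: The large lid lies flat (within 0.06 rad), hollow up, on the table; the medium lid sits in it and the small lid in the medium: each pair's axes within 14 mm and 0.08 rad, and each lid's origin 1 to 7 mm above the origin of the one beneath (4 mm when flat on its floor) (all of step 2 and all of step 3 and height (world z) of large_c below 0.029 m and angle between large_c's own z axis and vertical below 0.06 rad); the robot touches nothing.
It fails at once if a lid is lifted more than 30 mm above where it lay (height (world z) of large_c above 0.055 m or height (world z) of medium_c above 0.105 m or height (world z) of small_c above 0.101 m).
It fails at once if a bystander (brush pot, glaze tub or beaker) is shifted by more than 30 mm or knocked over (distance of any of brush_pot, glaze_tub, beaker from where it was at the start of the episode above 0.03 m or angle between any of brush_pot, glaze_tub, beaker's own z axis and vertical above 0.5 rad).
It fails at once if a lid is turned over (tilted more than about 70 degrees) (angle between any of large_c, medium_c, small_c's own z axis and vertical above 1.2 rad).
It fails at once if a lid is thrown or dropped (faster than 1 m/s) (linear speed of any of large, medium, small above 1 m/s).
It also fails if it takes over 72 s, if anything falls off the work surface, if the arm or the gripper's body presses on something with over 40 N, if the wrist force passes 120 N, or if a joint passes its speed limit or range.

ROBOT

A 6-joint arm with a two-finger parallel gripper is mounted at the origin on the work surface. World frame = base frame: x ahead of the robot, y to its left, z up, the work surface at z = 0. Lengths are in m, angles in rad, forces in N, time in s.
With the tool pointing down it reaches from about 0.3 to 0.875 m from the base axis. Payload 6.4 kg.
Tool frame: the origin (TCP) lies midway between the tips of the shut fingers; the grasp point (between the pads) lies 19 mm behind it; z points along the fingers, y is the line along which they close (so a half turn about z gives the same grasp; the last joint's range is limited). The gripper opens to 88 mm and grips with 3 to 60 N. Pads are 18 mm wide; open, the fingers measure 123 mm over their backs; the gripper's body (75 mm by 187 mm) begins 45 mm behind the grasp point.
Start: joints at [0.988, 0.181, 1.607, -0, 1.354, -0.206], TCP at [0.212, 0.535, 0.218] pointing down, gripper open.
Joint ranges: [-2.99, 2.99], [-0.89, 2.07], [0.3, 2.58], [-1.14, 4.28], [0, 2.63], [-3.12, 3.12]. Speed limits (rad/s): [2.57, 2.57, 3.01, 3.14, 3.14, 3.14].

INTERFACE

Orientations are given as a unit quaternion [w, x, y, z].
In Python, from bench import r, read_camera gives the robot as it stands. The module is installed in compiled form; this text tells all that it offers.
- The arm moves only by the shell command python3 -m creep 'ROWS' [FORCE]. ROWS is JSON, a list of rows, each an object with "translation": the shift along the tool's x, y, z in units of 250 mm (1.0 is 250 mm), a list of three; "yaw": the turn about the tool's z in units of 45 degrees (1.0 is 45 degrees); "hand": the opening, from 0 (shut) to 1 (fully open). A call has 1 to 20 rows; each row shifts and turns the commanded pose from where the row before left it, along the tool's axes as they then stand; what a row does not reach is not made up. A row lasts 1/8 s, in which the tool goes at most 62.5 mm and 10.7 degrees, less where a joint would pass 70% of its speed; a pose out of reach is approached as far as the arm can. A call with a number of a shift or a turn outside -1 to 1 is refused whole. A call with a gripper value outside its range is refused whole. The fingers move at their own pace and stop on an object; FORCE is the grip in N (left out, the last holds). Time passes only in rows, so rows that do not move let the fingers close. It gives the time, the measured TCP pose, the force, the opening and the grip force at its end, in the units of the state.
- r.get_obs(): the state, without advancing time (a new reading comes with each control period).
- read_camera(name): name is "side" or "top" or "wrist"; returns a dict with "frame" (420x560x3 uint8, blue, green, red), "depth" (420x560 float32, m along the optical axis (not along the pixel's ray), 0 where there is no reading), "fx", "fy", "cx", "cy" (pixels), "eye" and "attitude" of the camera in the world. Camera axes: x right, y down, z forward; pixel columns grow to the right and rows downward; lengths in m; the calibration is good to about 2 mm. The wrist camera is an equidistant fisheye: a pixel r from the principal point sees the ray r / f radians off the axis. A picture is of the moment at which its call begins.
- r.sign_off(): hands the job in; it is judged then, once.
The state is a dict: "time_s": time; "qpos": joint angles; "qvel": joint speeds; "joint_efforts": joint torques, N m; "position": TCP position; "eef_rot": TCP orientation; "ft_force": force on the tool from outside, world axes, zero at the start; "ft_torque": the same for the moment, N m; "gripper_width": opening from 0.0 (shut) to 1.0 (fully open); "finger_force": force on a finger pad.
Only numpy, scipy, OpenCV 4.12 (cv2) and the standard library are available. Lean on these libraries where they do the work, as an engineer would, in place of code of your own. Each camera call takes 0.05 s, during which the arm holds its last target. There are 200 camera calls.

## Working session

There is one attempt and no reset: what is moved stays moved. The work goes in short steps, Python scripts to look and compute and a shell command to move; the robot and the scene stay as the last step left them, time stands still between calls to the robot, and variables do not carry over. Pictures are saved under pics/ and viewed, at most 10 in all, crops included, and the job is handed in when it is done.

```bash
mkdir -p pics; python3 - <<'E'
from bench import r, read_camera
import cv2,numpy as np
o=r.get_obs();print(o['time_s'],o['position'],o['eef_rot'],o['gripper_width'])
for n in ['top','side']:
    c=read_camera(n);cv2.imwrite(f'pics/{n}0.png',c['frame']);np.savez(f'{n}0.npz',**c);print(n,c['fx'],c['cx'],c['cy'],c['eye'],c['attitude'])
E
```

```text
0.0 [0.211245   0.53420811 0.21694609] [-3.12181398e-04  1.87275187e-01  9.82307129e-01 -7.81379441e-04] 0.9987323415181578
top 399.87075739732387 280.82679593071515 209.99265258219862 [0.42958896 0.0651324  1.0691537 ] [ 0.04639119 -0.6963313   0.71544278 -0.03334983]
side 508.6293269183707 273.59244185559726 202.57197701692382 [ 0.42048439 -1.16081144  0.86242451] [-0.49084538  0.87056691 -0.02677803  0.02161031]
```

View pics/top0.png

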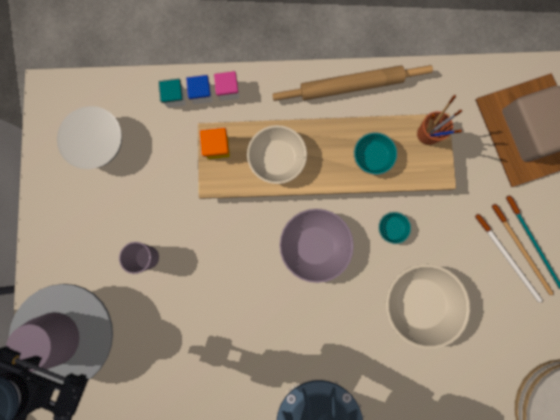

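View pics/side0.png

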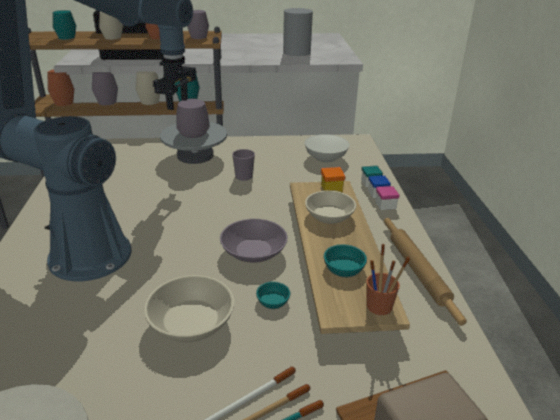

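The top view shows these candidates:
- **Large lid:** the lilac-grey lid is at (316,246), the only one.
- **Cream:** (277,155) on the board, and a larger one at (428,306) on the table. The smaller one on the board fits.
- **Teal:** (375,154) on the board, and a smaller one at (395,228) on the table. The larger one on the board fits.
- **Bystanders:** tub at (214,142), brush pot at (434,128), beaker at (136,257).

I'll measure these and confirm in one crop.

```bash
cat > h.py <<'E'
import numpy as np,cv2
from scipy.spatial.transform import Rotation as R
def ray(c,uv):
    uv=np.atleast_2d(np.asarray(uv,float))
    d=np.c_[(uv[:,0]-c['cx'])/c['fx'],(uv[:,1]-c['cy'])/c['fy'],np.ones(len(uv))]
    q=np.asarray(c['attitude']); return R.from_quat(q[[1,2,3,0]]).apply(d)
def plane(c,uv,z):
    d=ray(c,uv); e=np.asarray(c['eye']); return e+d*((z-e[2])/d[:,2])[:,None]
def pts(c):
    v,u=np.mgrid[0:420,0:560]; d=ray(c,np.c_[u.ravel(),v.ravel()])
    return (np.asarray(c['eye'])+d*np.asarray(c['depth']).ravel()[:,None]).reshape(420,560,3)
def circ(P):
    A=np.c_[2*P[:,:2],np.ones(len(P))];s=np.linalg.lstsq(A,(P[:,:2]**2).sum(1),rcond=None)[0]
    return s[0],s[1],np.sqrt(s[2]+s[0]**2+s[1]**2)
E
python3 - <<'E'
from h import *
c=dict(np.load('top0.npz'));P=pts(c);hsv=cv2.cvtColor(c['frame'],cv2.COLOR_BGR2HSV)
for n,uv in dict(large=(316,246),cream=(277,155),teal=(375,154),creamB=(428,306),tealS=(395,228),bfront=(320,185),tab=(250,320)).items():
    print(n,hsv[uv[1],uv[0]],P[uv[1],uv[0]].round(4))
# rims: depth points at the rim height around each lid
for n,uv,z,rad in [('large',(316,246),.05,.095),('cream',(277,155),.096,.075),('teal',(375,154),.088,.055)]:
    ctr=plane(c,uv,z)[0]
    m=(abs(P[...,2]-z)<.005)&(np.hypot(P[...,0]-ctr[0],P[...,1]-ctr[1])<rad+.02)
    Q=P[m]; d=np.hypot(*(Q[:,:2]-ctr[:2]).T)
    x,y,rr=circ(Q); print(n,'centre',ctr[:2].round(4),'circle fit',round(x,4),round(y,4),'r',round(rr,4),'n',len(Q))
# board front edge: lowest-row pixel with z>.045, per column
for u in list(range(210,290,15))+list(range(345,450,15)):
    v=[v for v in range(150,215) if P[v,u,2]>.048 and P[v,u,2]<.06]
    print(u,max(v),plane(c,(u,max(v)+.5),.054)[0,:2].round(4))
a=c['frame'][110:360,190:480];cv2.imwrite('pics/crop0.png',cv2.resize(a,None,fx=2.4,fy=2.4,interpolation=cv2.INTER_CUBIC))
E
```

```text
large [163  36 134] [ 0.4518 -0.007   0.0102]
cream [ 17  55 201] [0.687  0.0884 0.061 ]
teal [ 89 253 105] [ 0.6815 -0.1629  0.0621]
creamB [ 17  51 200] [ 0.2904 -0.2892  0.0111]
tealS [ 89 241 109] [ 0.4939 -0.2181  0.0049]
bfront [ 17 115 193] [ 0.6067 -0.0199  0.0538]
tab [ 16  53 188] [ 2.640e-01  1.714e-01 -2.000e-04]
large centre [ 0.451  -0.0043] circle fit 0.4552 -0.0033 r 0.09 n 702
cream centre [0.6781 0.0876] circle fit 0.6821 0.0898 r 0.0705 n 519
teal centre [ 0.6751 -0.157 ] circle fit 0.6789 -0.1561 r 0.0511 n 347
210 196 [0.585  0.2638]
225 196 [0.5838 0.2251]
240 196 [0.5827 0.1864]
255 195 [0.5842 0.1478]
270 194 [0.5857 0.1091]
285 194 [0.5846 0.0706]
345 192 [ 0.5853 -0.083 ]
360 191 [ 0.5868 -0.1214]
375 191 [ 0.5857 -0.1596]
390 190 [ 0.5871 -0.1978]
405 189 [ 0.5886 -0.2361]
420 189 [ 0.5875 -0.2741]
435 188 [ 0.5889 -0.3123]
```

View pics/crop0.png

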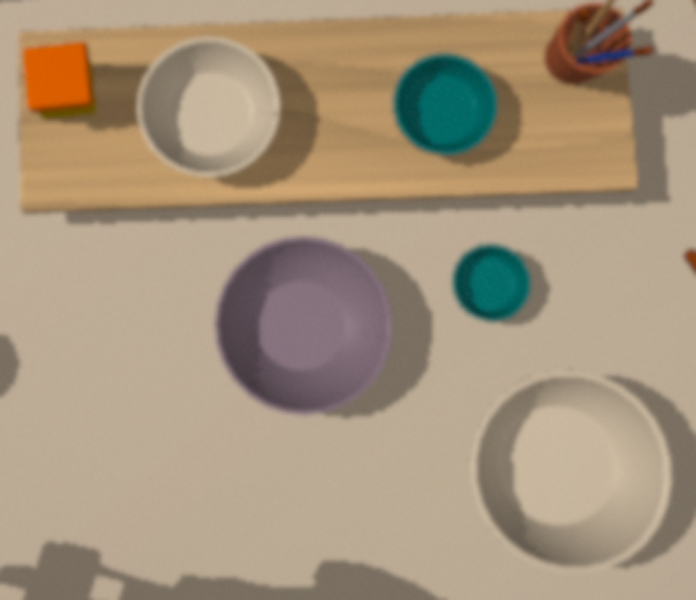

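The crop confirms it: the cream lid at left on the board (210,107) is smaller than the table one at (570,470). The teal lid on the board (445,105) is larger than the table one at (492,283). The measured circles fit the given radii, the board top reads 0.054 and the front edge is at x≈0.585.

Next I'll square the tool and go above the large lid.

```bash
python3 -m creep '[{"translation":[0,0,0],"yaw":-0.16,"hand":0.3},{"translation":[0,0,0],"yaw":-0.16,"hand":0.3},{"translation":[0,0,0],"yaw":-0.16,"hand":0.3},{"translation":[-0.08,-0.18,0],"yaw":0,"hand":0.3},{"translation":[-0.08,-0.18,0],"yaw":0,"hand":0.3},{"translation":[-0.08,-0.18,0],"yaw":0,"hand":0.3},{"translation":[-0.08,-0.18,0],"yaw":0,"hand":0.3},{"translation":[-0.08,-0.18,0],"yaw":0,"hand":0.3},{"translation":[-0.08,-0.18,0],"yaw":0,"hand":0.3},{"translation":[-0.08,-0.18,0],"yaw":0,"hand":0.3},{"translation":[-0.08,-0.18,0],"yaw":0,"hand":0.3},{"translation":[-0.08,-0.18,0],"yaw":0,"hand":0.3},{"translation":[-0.08,-0.18,0],"yaw":0,"hand":0.3},{"translation":[-0.08,-0.18,0],"yaw":0,"hand":0.3},{"translation":[-0.08,-0.18,0],"yaw":0,"hand":0.3}]' 10
```

```text
time_s: 1.98
position: [0.4519, -0.0068, 0.2176]
eef_rot: [-0.0, 0.0, 1.0, 0.0]
ft_force: [-0.4, 0.7, 0.2]
gripper_width: 0.296
finger_force: 0.0
```

```bash
python3 -m creep '[{"translation":[0,0,0.2],"yaw":0,"hand":0.3},{"translation":[0,0,0.2],"yaw":0,"hand":0.3},{"translation":[0,0,0.2],"yaw":0,"hand":0.3},{"translation":[0,0,0.12],"yaw":0,"hand":0.3},{"translation":[0,0,0.08],"yaw":0,"hand":0.3},{"translation":[-0.06,0,0],"yaw":0,"hand":0.3},{"translation":[-0.06,0,0],"yaw":0,"hand":0.3},{"translation":[-0.04,0,0],"yaw":0,"hand":0.3},{"translation":[-0.02,0,0],"yaw":0,"hand":0.3},{"translation":[-0.02,0,0],"yaw":0,"hand":0.3},{"translation":[-0.02,0,0],"yaw":0,"hand":0.3},{"translation":[-0.02,0,0],"yaw":0,"hand":0.3},{"translation":[-0.02,0,0],"yaw":0,"hand":0.3}]'
cat > look.py <<'E'
import sys
from bench import r, read_camera
from h import *
o=r.get_obs();print(o['time_s'],o['position'].round(4) if hasattr(o['position'],'round') else o['position'],o['ft_force'])
c=read_camera('top');P=pts(c);hsv=cv2.cvtColor(c['frame'],cv2.COLOR_BGR2HSV)
H,S,V=[hsv[...,i].astype(int) for i in range(3)]
X=P[...,0]
reg=(X>.3)&(X<.78)&(abs(P[...,1]+.0)<.24)&~((abs(P[...,0]-.494)<.045)&(abs(P[...,1]+.218)<.045))
M={'large':(H>145)&(S>20)&(S<80)&reg&(P[...,1]<.2)&(P[...,2]<.056)&(P[...,2]>.005),'teal':(H>80)&(H<100)&(S>180)&reg&(P[...,2]>.012)}
for n,m in M.items():
    Q=P[m]
    if len(Q)<30: print(n,'none');continue
    top=np.percentile(Q[:,2],97); k=Q[Q[:,2]>top-.006]
    print(n,'px',m.sum(),'z',Q[:,2].min().round(4),top.round(4),'rim fit',np.round(circ(k),4))
if len(sys.argv)>1:
    x0,y0,rad,z=map(float,sys.argv[1:5]); m=(abs(P[...,2]-z)<.005)&(np.hypot(X-x0,P[...,1]-y0)<rad+.012)&(np.hypot(X-x0,P[...,1]-y0)>rad-.018)
    print('ring',np.round(circ(P[m]),4),m.sum())
if len(sys.argv)>5: cv2.imwrite('pics/'+sys.argv[5]+'.png',np.vstack([cv2.resize(c['frame'][90:340,170:490],(640,500)) ]) )
E
python3 look.py
```

```text
time_s: 3.6
position: [0.5169, -0.0053, 0.0178]
eef_rot: [-0.0, -0.0, 1.0, 0.0]
ft_force: [-0.6, -0.6, 0.7]
gripper_width: 0.299
finger_force: 0.0
3.6 [ 0.5169 -0.0053  0.0178] [-0.56091021 -0.63291375  0.74494538]
large px 992 z 0.005 0.0442 rim fit [0.4667 0.0769 0.0129]
teal px 1233 z 0.0572 0.0883 rim fit [ 0.61   -0.0384  0.1628]
```

```bash
python3 -m creep '[{"translation":[-0.02,0,0],"yaw":0,"hand":0.3},{"translation":[-0.02,0,0],"yaw":0,"hand":0.3},{"translation":[-0.02,0,0],"yaw":0,"hand":0.3}]'; python3 -m creep '[{"translation":[-0.01,0,0],"yaw":0,"hand":0.3},{"translation":[-0.01,0,0],"yaw":0,"hand":0.3}]'
python3 -c "
from bench import read_camera;import cv2
cv2.imwrite('pics/side1.png',read_camera('side')['frame'])"
```

```text
time_s: 4.03
position: [0.5314, -0.0052, 0.0176]
eef_rot: [-0.001, -0.0, 1.0, 0.0]
ft_force: [-3.0, 0.8, 1.1]
gripper_width: 0.296
finger_force: 1.3
time_s: 4.28
position: [0.5366, -0.0052, 0.0177]
eef_rot: [-0.0, -0.0, 1.0, 0.0]
ft_force: [-2.4, 0.4, 0.4]
gripper_width: 0.301
finger_force: 1.0
```

View pics/side1.png

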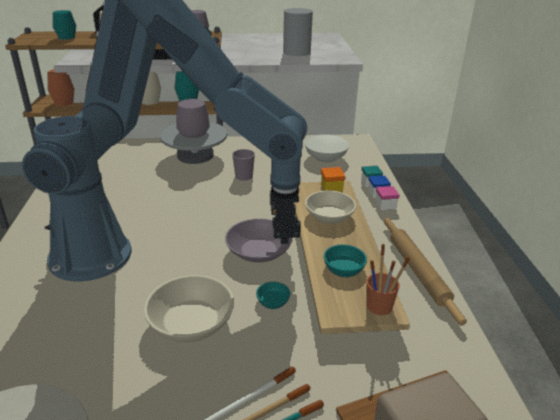

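The side view shows the fingers inside the lilac lid at (260,243), which is now sliding but has not quite reached the board edge at (300,240). I'll go on until the force rises.

```bash
for i in 1; do python3 -m creep '[{"translation":[-0.01,0,0],"yaw":0,"hand":0.3},{"translation":[-0.01,0,0],"yaw":0,"hand":0.3}]'; done; python3 -m creep '[{"translation":[-0.01,0,0],"yaw":0,"hand":0.3},{"translation":[-0.01,0,0],"yaw":0,"hand":0.3}]'
```

```text
time_s: 4.58
position: [0.5417, -0.0052, 0.0178]
eef_rot: [-0.0, -0.0, 1.0, 0.0]
ft_force: [-1.4, -0.5, -0.2]
gripper_width: 0.302
finger_force: 0.8
time_s: 4.82
position: [0.5468, -0.0053, 0.0178]
eef_rot: [0.0, -0.0, 1.0, -0.0]
ft_force: [-2.3, 1.3, -0.1]
gripper_width: 0.301
finger_force: 0.8
```

```bash
python3 -m creep '[{"translation":[-0.01,0,0],"yaw":0,"hand":0.3},{"translation":[0,0,0],"yaw":0,"hand":0.3}]'; python3 -m creep '[{"translation":[-0.01,0,0],"yaw":0,"hand":0.3},{"translation":[0,0,0],"yaw":0,"hand":0.3}]'
```

```text
time_s: 5.08
position: [0.5496, -0.0053, 0.0179]
eef_rot: [0.0, -0.0, 1.0, -0.0]
ft_force: [-1.2, 0.9, -0.3]
gripper_width: 0.297
finger_force: 0.4
time_s: 5.32
position: [0.5519, -0.0053, 0.0179]
eef_rot: [0.0, -0.0, 1.0, -0.0]
ft_force: [-1.1, 0.1, -0.2]
gripper_width: 0.302
finger_force: 0.6
```

```bash
python3 - <<'E'
from bench import read_camera
from h import *
c=read_camera('side');P=pts(c);hsv=cv2.cvtColor(c['frame'],cv2.COLOR_BGR2HSV)
m=(abs(P[...,2]-.05)<.003)&(P[...,0]>.38)&(P[...,0]<.58)&(abs(P[...,1])<.12)&(hsv[...,0]>140)
print(m.sum(),np.round(circ(P[m]),4),P[m].min(0),P[m].max(0))
E
```

```text
220 [ 0.4807 -0.0047  0.0889] [ 0.39030023 -0.09691172  0.04706579] [0.57235497 0.08940251 0.05298832]
```

```bash
python3 -m creep '[{"translation":[-0.01,0,0],"yaw":0,"hand":0.3},{"translation":[-0.01,0,0],"yaw":0,"hand":0.3},{"translation":[0,0,0],"yaw":0,"hand":0.3}]'; python3 -m creep '[{"translation":[-0.01,0,0],"yaw":0,"hand":0.3},{"translation":[0,0,0],"yaw":0,"hand":0.3},{"translation":[0,0,0],"yaw":0,"hand":0.3}]'
```

```text
time_s: 5.75
position: [0.557, -0.0053, 0.0178]
eef_rot: [0.0, -0.0, 1.0, -0.0]
ft_force: [-1.7, 0.2, 0.1]
gripper_width: 0.301
finger_force: 0.6
time_s: 6.12
position: [0.5579, -0.0052, 0.0176]
eef_rot: [-0.001, -0.0, 1.0, 0.0]
ft_force: [-6.0, -1.6, 4.0]
gripper_width: 0.3
finger_force: 3.6
```

```bash
python3 -m creep '[{"translation":[0.06,0,0],"yaw":0,"hand":0.3},{"translation":[0.06,0,0],"yaw":0,"hand":0.3},{"translation":[0,0,-0.2],"yaw":0,"hand":0.3},{"translation":[0,0,-0.2],"yaw":0,"hand":0.3},{"translation":[0,0,-0.2],"yaw":0,"hand":0.3},{"translation":[-0.12,0.08,0],"yaw":0,"hand":0.3},{"translation":[-0.12,0.08,0],"yaw":0,"hand":0.3},{"translation":[-0.12,0.08,0],"yaw":0,"hand":0.3},{"translation":[-0.12,0.08,0],"yaw":0,"hand":0.3},{"translation":[-0.12,0.06,0],"yaw":0,"hand":0.3},{"translation":[0,0,0],"yaw":0,"hand":0.3}]'; python3 look.py .490 -.004 .092 .05
```

```text
time_s: 7.5
position: [0.6809, 0.0908, 0.1675]
eef_rot: [0.001, -0.001, 1.0, 0.0]
ft_force: [-0.6, -0.8, -1.0]
gripper_width: 0.295
finger_force: 0.0
7.5 [0.6809 0.0908 0.1675] [-0.56966553 -0.75630138 -1.02282026]
large px 2774 z 0.005 0.0508 rim fit [ 0.4899 -0.0043  0.0892]
teal px 1219 z 0.0569 0.088 rim fit [ 0.5973 -0.0323  0.1735]
ring [ 0.4919 -0.0011  0.0922] 457
```

```bash
python3 -m creep '[{"translation":[0,0,0.2],"yaw":0,"hand":0.3},{"translation":[0,0,0.12],"yaw":0,"hand":0.3},{"translation":[0,0,0.07],"yaw":0,"hand":0.3},{"translation":[0,-0.06,0],"yaw":0,"hand":0.3},{"translation":[0,-0.03,0],"yaw":0,"hand":0.3},{"translation":[0,-0.03,0],"yaw":0,"hand":0.3},{"translation":[0,-0.03,0],"yaw":0,"hand":0.3},{"translation":[0,-0.03,0],"yaw":0,"hand":0.3},{"translation":[0,-0.03,0],"yaw":0,"hand":0.3},{"translation":[0,-0.03,0],"yaw":0,"hand":0.3}]'; python3 -m creep '[{"translation":[0,-0.03,0],"yaw":0,"hand":0.3},{"translation":[0,-0.03,0],"yaw":0,"hand":0.3},{"translation":[0,-0.03,0],"yaw":0,"hand":0.3},{"translation":[0,-0.03,0],"yaw":0,"hand":0.3},{"translation":[0,-0.03,0],"yaw":0,"hand":0.3},{"translation":[0,-0.03,0],"yaw":0,"hand":0.3}]'; python3 - <<'E'
from bench import read_camera
from h import *
c=read_camera('side');P=pts(c)
m=(abs(P[...,2]-.096)<.003)&(P[...,0]>.59)&(P[...,0]<.78)&(P[...,1]<.13)&(P[...,1]>-.095)
Q=P[m];print(m.sum(),np.round(circ(Q),4),Q.min(0),Q.max(0))
E
```

```text
time_s: 8.8
position: [0.6793, 0.0296, 0.0706]
eef_rot: [0.0, -0.0, 1.0, 0.0]
ft_force: [-0.2, 2.0, 1.7]
gripper_width: 0.303
finger_force: 1.3
time_s: 9.55
position: [0.6791, -0.0157, 0.0703]
eef_rot: [-0.0, -0.0, 1.0, -0.0]
ft_force: [0.6, 2.2, 0.8]
gripper_width: 0.3
finger_force: 1.3
167 [0.6751 0.0263 0.0698] [ 0.60268189 -0.04718526  0.09302501] [0.74727207 0.09923981 0.09899834]
```

```bash
python3 -m creep '[{"translation":[0,-0.03,0],"yaw":0,"hand":0.3},{"translation":[0,-0.03,0],"yaw":0,"hand":0.3},{"translation":[0,-0.03,0],"yaw":0,"hand":0.3},{"translation":[0,-0.03,0],"yaw":0,"hand":0.3},{"translation":[0,0.08,0],"yaw":0,"hand":0.3},{"translation":[0,0.08,0],"yaw":0,"hand":0.3},{"translation":[0.04,0,0],"yaw":0,"hand":0.3},{"translation":[0.04,0,0],"yaw":0,"hand":0.3},{"translation":[0.03,0,0],"yaw":0,"hand":0.3},{"translation":[0.03,0,0],"yaw":0,"hand":0.3}]'; cat > side.py <<'E'
import sys
from bench import read_camera
from h import *
x0,x1,y0,y1,z=map(float,sys.argv[1:6])
c=read_camera('side');P=pts(c)
m=(abs(P[...,2]-z)<.003)&(P[...,0]>x0)&(P[...,0]<x1)&(P[...,1]<y1)&(P[...,1]>y0)
Q=P[m];print(m.sum(),np.round(circ(Q),4),Q.min(0).round(4),Q.max(0).round(4))
if len(sys.argv)>6: cv2.imwrite(f'pics/{sys.argv[6]}.png',cv2.resize(c['frame'][120:340,150:450],(750,550)))
E
python3 side.py .56 .78 -.095 .13 .096
```

```text
time_s: 10.85
position: [0.6436, -0.0057, 0.0704]
eef_rot: [0.0, 0.0, 1.0, -0.0]
ft_force: [0.4, 0.1, 0.1]
gripper_width: 0.301
finger_force: 0.0
203 [ 0.6753 -0.0032  0.0702] [ 0.6019 -0.078   0.0931] [0.7479 0.0605 0.099 ]
```

```bash
python3 -m creep '[{"translation":[0.03,0,0],"yaw":0,"hand":0.3},{"translation":[0.03,0,0],"yaw":0,"hand":0.3},{"translation":[0.03,0,0],"yaw":0,"hand":0.3},{"translation":[0.03,0,0],"yaw":0,"hand":0.3},{"translation":[0.03,0,0],"yaw":0,"hand":0.3},{"translation":[0.03,0,0],"yaw":0,"hand":0.3},{"translation":[0.03,0,0],"yaw":0,"hand":0.3},{"translation":[0.03,0,0],"yaw":0,"hand":0.3},{"translation":[0.03,0,0],"yaw":0,"hand":0.3},{"translation":[0.03,0,0],"yaw":0,"hand":0.3}]'; python3 side.py .5 .72 -.095 .13 .096 
```

```text
time_s: 12.15
position: [0.5687, -0.0053, 0.0704]
eef_rot: [0.0, -0.0, 1.0, -0.0]
ft_force: [0.9, 0.1, 1.2]
gripper_width: 0.298
finger_force: 0.8
205 [ 0.6211 -0.0061  0.07  ] [ 0.5471 -0.0791  0.0931] [0.6951 0.0687 0.099 ]
```

```bash
python3 -m creep '[{"translation":[0.03,0,0],"yaw":0,"hand":0.3},{"translation":[0.03,0,0],"yaw":0,"hand":0.3},{"translation":[0.03,0,0],"yaw":0,"hand":0.3},{"translation":[0.03,0,0],"yaw":0,"hand":0.3},{"translation":[0.02,0,0],"yaw":0,"hand":0.3}]'; python3 side.py .45 .72 -.095 .13 .096; python3 -m creep '[{"translation":[0.02,0,0],"yaw":0,"hand":0.3},{"translation":[0.02,0,0.0],"yaw":0,"hand":0.3}]'; python3 side.py .45 .72 -.095 .13 .096 side2
```

```text
time_s: 12.82
position: [0.5333, -0.0052, 0.0702]
eef_rot: [-0.0, -0.0, 1.0, 0.0]
ft_force: [-0.3, 0.5, -0.3]
gripper_width: 0.3
finger_force: 0.2
161 [ 0.5894 -0.0065  0.0697] [ 0.519  -0.0787  0.0931] [0.6575 0.0724 0.099 ]
time_s: 13.12
position: [0.5239, -0.0053, 0.0703]
eef_rot: [-0.0, -0.0, 1.0, -0.0]
ft_force: [-0.3, 0.1, 0.7]
gripper_width: 0.302
finger_force: 0.2
161 [ 0.5881 -0.0057  0.0705] [ 0.5128 -0.0813  0.0931] [0.6582 0.07   0.099 ]
```

View pics/side2.png

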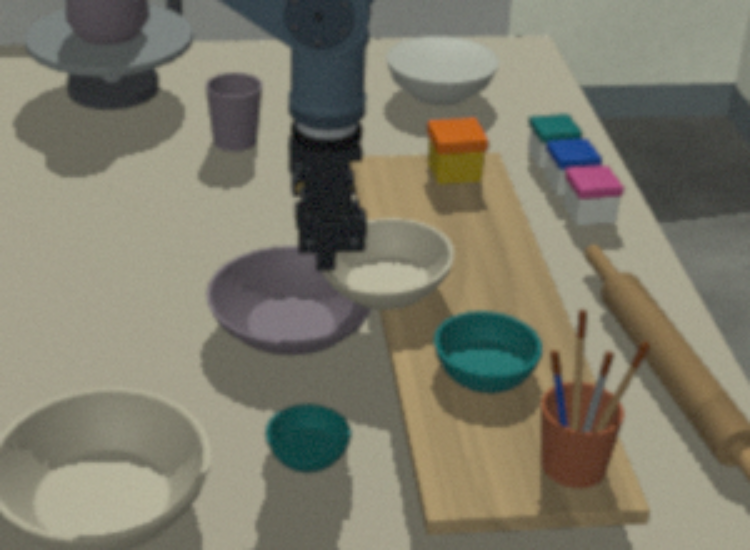

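The side view shows the cream lid at (390,262) overhanging the large lid, close to its tipping point, with the fingers at its front wall (325,265). I'll pull on while sinking with it.

```bash
python3 -m creep '[{"translation":[0.015,0,0.02],"yaw":0,"hand":0.3},{"translation":[0.015,0,0.02],"yaw":0,"hand":0.3},{"translation":[0.02,0,0.02],"yaw":0,"hand":0.3}]'; python3 -m creep '[{"translation":[0.02,0,0.02],"yaw":0,"hand":0.3},{"translation":[0.02,0,0.02],"yaw":0,"hand":0.3}]'; python3 side.py .45 .72 -.095 .13 .096 side3
```

```text
time_s: 13.55
position: [0.5113, -0.0052, 0.0548]
eef_rot: [-0.0, -0.0, 1.0, 0.0]
ft_force: [-0.7, 0.9, 0.4]
gripper_width: 0.299
finger_force: 0.4
time_s: 13.8
position: [0.5011, -0.0052, 0.0449]
eef_rot: [-0.0, -0.0, 1.0, 0.0]
ft_force: [-1.0, 0.6, -0.6]
gripper_width: 0.304
finger_force: 0.2
95 [ 0.5543 -0.0062  0.0712] [ 0.4909 -0.0798  0.0931] [0.6236 0.0719 0.099 ]
```

View pics/side3.png

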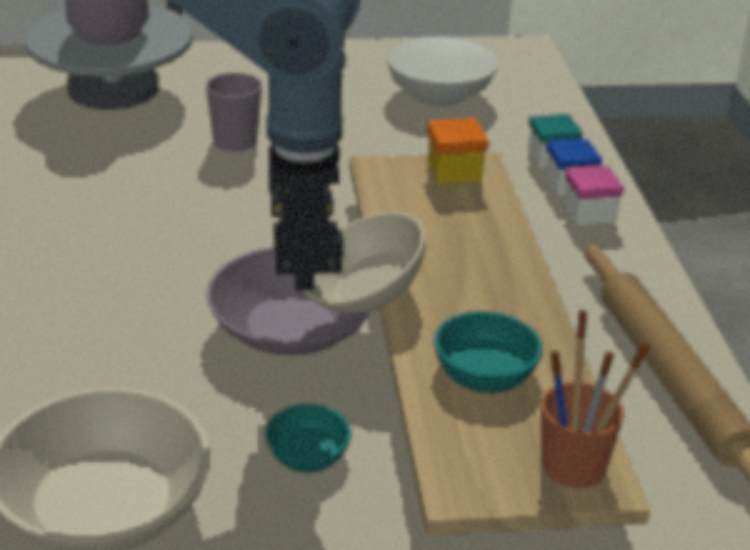

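Cream lid is tipping in over the edge as wanted (centre at about (375,262)) and the large lid has not moved. I'll continue down and forward.

```bash
python3 -m creep '[{"translation":[0.02,0,0.02],"yaw":0,"hand":0.3},{"translation":[0.02,0,0.02],"yaw":0,"hand":0.3},{"translation":[0.02,0,0.02],"yaw":0,"hand":0.3},{"translation":[0.02,0,0.01],"yaw":0,"hand":0.3},{"translation":[0.02,0,0.01],"yaw":0,"hand":0.3}]'; python3 side.py .45 .72 -.095 .13 .096 side4
```

```text
time_s: 14.48
position: [0.4763, -0.0053, 0.0252]
eef_rot: [-0.0, -0.0, 1.0, -0.0]
ft_force: [0.3, -0.0, -0.6]
gripper_width: 0.301
finger_force: 0.0
43 [ 0.5124 -0.0048  0.0721] [ 0.555  -0.064   0.0931] [0.5839 0.0559 0.099 ]
```

View pics/side4.png

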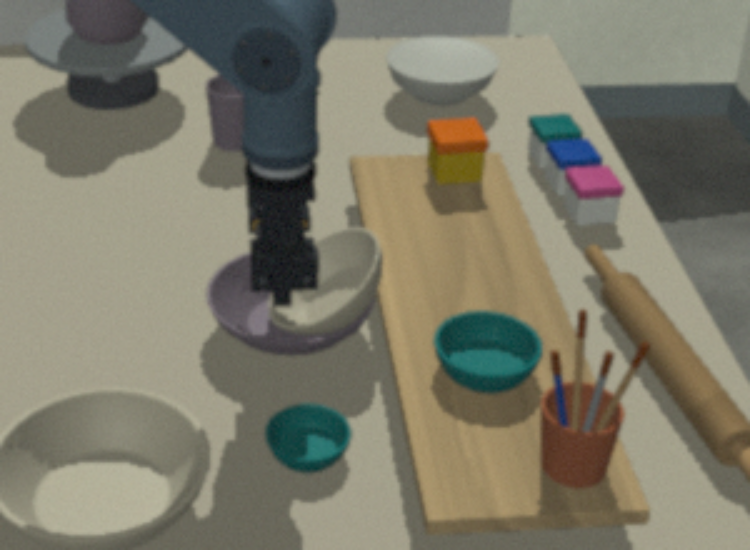

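The cream lid now leans inside the large lid, front down at (285,325), back rim at (365,240). Keep drawing it forward.

```bash
python3 -m creep '[{"translation":[0.02,0,0.005],"yaw":0,"hand":0.3},{"translation":[0.02,0,0.005],"yaw":0,"hand":0.3},{"translation":[0.02,0,0],"yaw":0,"hand":0.3},{"translation":[0.02,0,0],"yaw":0,"hand":0.3}]'; python3 -m creep '[{"translation":[0.02,0,0],"yaw":0,"hand":0.3},{"translation":[0.02,0,0],"yaw":0,"hand":0.3},{"translation":[0,0,0],"yaw":0,"hand":0.3}]'; python3 side.py .35 .62 -.095 .13 .05 side5
```

```text
time_s: 15.02
position: [0.4563, -0.0053, 0.0228]
eef_rot: [0.0, -0.0, 1.0, -0.0]
ft_force: [0.7, -1.1, -0.5]
gripper_width: 0.301
finger_force: 0.0
time_s: 15.4
position: [0.4463, -0.0052, 0.0228]
eef_rot: [-0.0, -0.0, 1.0, 0.0]
ft_force: [0.8, 0.6, 0.3]
gripper_width: 0.295
finger_force: 0.0
300 [ 0.4894 -0.0105  0.0831] [ 0.3932 -0.095   0.047 ] [0.6174 0.0919 0.053 ]
```

View pics/side5.png

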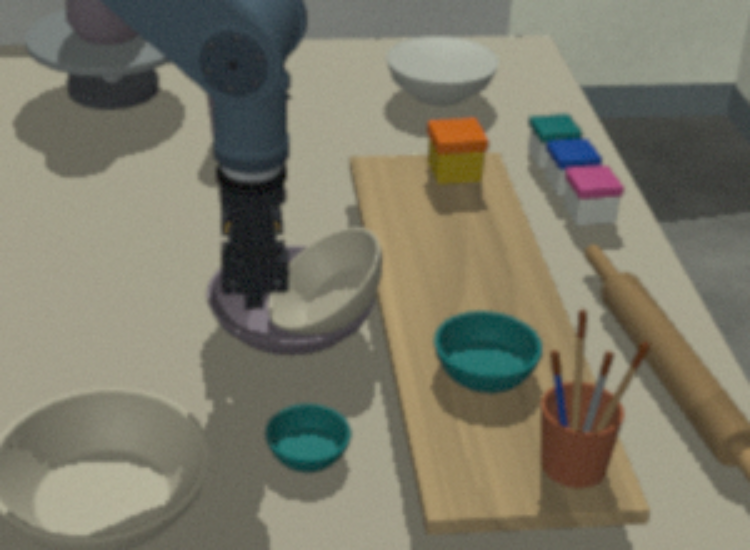

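The fingers slid out over the front wall at (255,300). The cream lid stays leaning with its back on the large lid's rear wall. I'll measure the raised back to push from behind, low.

```bash
python3 -m creep '[{"translation":[0.0,0,-0.2],"yaw":0,"hand":0.3},{"translation":[0.0,0,-0.2],"yaw":0,"hand":0.3},{"translation":[0.1,0,-0.1],"yaw":0,"hand":0.3},{"translation":[0.2,0,0],"yaw":0,"hand":0.3},{"translation":[0.1,0,0],"yaw":0,"hand":0.3}]'; cat > tilt.py <<'E'
from bench import read_camera
from h import *
for n in ['top','side']:
    c=read_camera(n);P=pts(c);hsv=cv2.cvtColor(c['frame'],cv2.COLOR_BGR2HSV)
    m=(hsv[...,0]<30)&(hsv[...,1]<80)&(abs(P[...,1]+.005)<.085)&(P[...,0]>.39)&(P[...,0]<.62)&(P[...,2]>.012)&(P[...,2]<.12)
    m=cv2.morphologyEx(m.astype(np.uint8),cv2.MORPH_OPEN,np.ones((2,2)))>0
    Q=P[m];print(n,len(Q))
    for f in (np.argmax(Q[:,2]),np.argmin(Q[:,0]),np.argmax(Q[:,0]),np.argmin(Q[:,1]),np.argmax(Q[:,1])):print(Q[f].round(3))
    k=Q[abs(Q[:,1]+.005)<.008]; k=k[k[:,0].argsort()][::max(1,len(k)//14)]; print(k[:,[0,2]].round(3).tolist())
    # flat floor: RANSAC-free fit on the inner middle
    g=Q[np.hypot(Q[:,0]-np.median(Q[:,0]),Q[:,1]+.005)<.03];A=np.c_[g[:,:2],np.ones(len(g))];s=np.linalg.lstsq(A,g[:,2],rcond=None)[0];print('floor slope',s.round(3))
E
python3 tilt.py
```

```text
time_s: 16.08
position: [0.3452, -0.005, 0.1478]
eef_rot: [0.0, -0.0, 1.0, -0.0]
ft_force: [0.4, 0.2, -0.3]
gripper_width: 0.303
finger_force: 0.0
top 2460
[0.43  0.065 1.069]
[0.43  0.065 1.069]
[ 0.585 -0.005  0.081]
[ 0.541 -0.094 -0.001]
[0.535 0.072 0.045]
[[0.465, 0.007], [0.472, 0.023], [0.483, 0.022], [0.491, 0.018], [0.502, 0.017], [0.512, 0.021], [0.52, 0.021], [0.529, 0.032], [0.537, 0.034], [0.546, 0.043], [0.554, 0.044], [0.563, 0.056], [0.57, 0.057], [0.58, 0.064], [0.583, 0.075]]
floor slope [ 0.625 -0.001 -0.3  ]
side 1158
[ 0.42  -1.161  0.862]
[ 0.42  -1.161  0.862]
[0.599 0.073 0.056]
[ 0.42  -1.161  0.862]
[0.594 0.101 0.056]
[[0.465, 0.031], [0.471, 0.028], [0.476, 0.023], [0.485, 0.022], [0.493, 0.019], [0.502, 0.014], [0.512, 0.024], [0.518, 0.024], [0.522, 0.027], [0.529, 0.034], [0.535, 0.036], [0.541, 0.041], [0.546, 0.045], [0.554, 0.052], [0.58, 0.109], [0.585, 0.106]]
floor slope [ 0.665  0.249 -0.319]
```

```bash
python3 -m creep '[{"translation":[0.0,0,-0.1],"yaw":0,"hand":0.3},{"translation":[-0.22,0,0],"yaw":0,"hand":0.3},{"translation":[-0.22,0,0],"yaw":0,"hand":0.3},{"translation":[-0.22,0,0],"yaw":0,"hand":0.3},{"translation":[-0.22,0,0],"yaw":0,"hand":0.3},{"translation":[-0.20,0,0],"yaw":0,"hand":0.3},{"translation":[0,0,0.2],"yaw":0,"hand":0.3},{"translation":[0,0,0.15],"yaw":0,"hand":0.3},{"translation":[0,0,0.07],"yaw":0,"hand":0.3},{"translation":[0,0,0],"yaw":0,"hand":0.3}]'
```

```text
time_s: 17.42
position: [0.6164, -0.005, 0.0665]
eef_rot: [-0.001, -0.0, 1.0, 0.0]
ft_force: [0.5, -0.5, -0.2]
gripper_width: 0.297
finger_force: 0.0
```

```bash
python3 -m creep '[{"translation":[0.04,0,0],"yaw":0,"hand":0.3},{"translation":[0.03,0,0],"yaw":0,"hand":0.3},{"translation":[0.02,0,0],"yaw":0,"hand":0.3},{"translation":[0.02,0,0],"yaw":0,"hand":0.3},{"translation":[0.02,0,0],"yaw":0,"hand":0.3},{"translation":[0.02,0,0],"yaw":0,"hand":0.3}]';python3 tilt.py
```

```text
time_s: 18.18
position: [0.579, -0.0053, 0.0679]
eef_rot: [0.0, -0.0, 1.0, -0.0]
ft_force: [1.3, -0.0, 0.0]
gripper_width: 0.301
finger_force: 0.5
top 905
[0.43  0.065 1.069]
[0.43  0.065 1.069]
[0.564 0.005 0.069]
[ 0.546 -0.077  0.05 ]
[0.43  0.065 1.069]
[[0.47, 0.506], [0.521, 0.037], [0.524, 0.036], [0.528, 0.041], [0.531, 0.041], [0.535, 0.046], [0.538, 0.048], [0.543, 0.052], [0.545, 0.053], [0.548, 0.049], [0.552, 0.059], [0.555, 0.057], [0.559, 0.065], [0.562, 0.061]]
floor slope [ 0.742 -0.078 -0.351]
side 1096
[ 0.42  -1.161  0.862]
[ 0.42  -1.161  0.862]
[0.573 0.019 0.049]
[ 0.42  -1.161  0.862]
[0.509 0.071 0.067]
[[0.443, 0.029], [0.448, 0.031], [0.457, 0.026], [0.465, 0.02], [0.473, 0.02], [0.479, 0.019], [0.487, 0.019], [0.493, 0.025], [0.501, 0.03], [0.509, 0.035], [0.515, 0.036], [0.521, 0.039], [0.529, 0.049], [0.535, 0.009], [0.543, 0.058]]
floor slope [ 0.534  0.278 -0.24 ]
```

```bash
python3 -m creep '[{"translation":[0.02,0,0.005],"yaw":0,"hand":0.3},{"translation":[0.02,0,0.005],"yaw":0,"hand":0.3},{"translation":[0.02,0,0.005],"yaw":0,"hand":0.3},{"translation":[0,0,0],"yaw":0,"hand":0.3}]';python3 side.py .35 .62 -.095 .13 .05 side6
```

```text
time_s: 18.77
position: [0.5635, -0.0052, 0.0638]
eef_rot: [-0.0, -0.0, 1.0, 0.0]
ft_force: [0.9, 0.3, -1.3]
gripper_width: 0.3
finger_force: 0.4
427 [ 0.4896 -0.0104  0.083 ] [ 0.3932 -0.0944  0.047 ] [0.6198 0.0908 0.053 ]
```

View pics/side6.png

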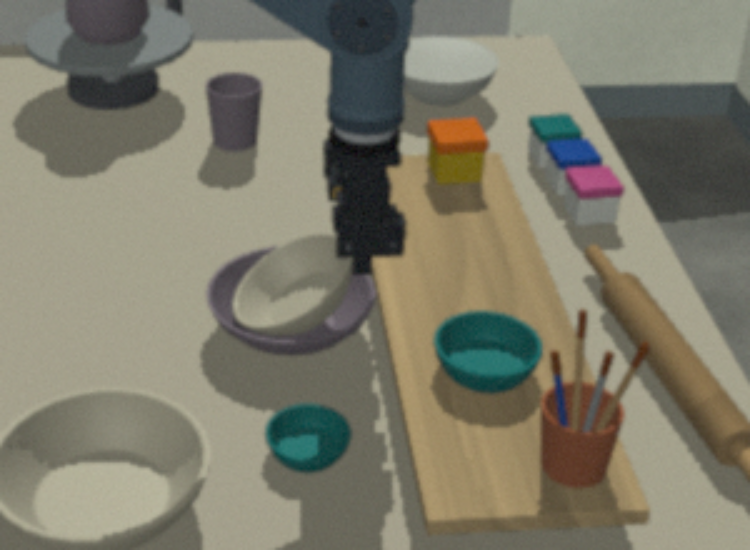

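The cream lid at (295,285) is now mostly inside, back rim raised against the fingers (360,265). I'll withdraw upwards and see whether it settles.

```bash
python3 -m creep '[{"translation":[-0.02,0,-0.05],"yaw":0,"hand":0.3},{"translation":[-0.02,0,-0.15],"yaw":0,"hand":0.3},{"translation":[-0.1,0,-0.1],"yaw":0,"hand":0.3},{"translation":[-0.15,0,0],"yaw":0,"hand":0.3},{"translation":[0,0,0],"yaw":0,"hand":0.3}]';python3 tilt.py
```

```text
time_s: 19.45
position: [0.639, -0.0055, 0.1404]
eef_rot: [0.001, -0.0, 1.0, -0.0]
ft_force: [-0.8, 0.5, -0.8]
gripper_width: 0.3
finger_force: 0.0
top 0Traceback (most recent call last):
  File "tilt.py", line 8, in <module>
    for f in (np.argmax(Q[:,2]),np.argmin(Q[:,0]),np.argmax(Q[:,0]),np.argmin(Q[:,1]),np.argmax(Q[:,1])):print(Q[f].round(3))
              ~~~~~~~~~^^^^^^^^
    return _wrapfunc(a, 'argmax', axis=axis, out=out, **kwds)
    return bound(*args, **kwds)
ValueError: attempt to get argmax of an empty sequence
```

```bash
sed -i "s/Q=P\[m\];print(n,len(Q))/Q=P[m];print(n,len(Q))\n    if len(Q)<40: continue/" tilt.py; python3 tilt.py | grep -v '^\[[^[]'
```

```text
top 0
side 1317
[[0.429, 0.046], [0.44, 0.039], [0.456, 0.022], [0.468, 0.019], [0.476, 0.021], [0.485, 0.018], [0.496, 0.019], [0.504, 0.021], [0.515, 0.026], [0.526, 0.024], [0.533, 0.027], [0.541, 0.028], [0.551, 0.031], [0.562, 0.046], [0.573, 0.064]]
floor slope [ 0.135  0.026 -0.044]
```

Nearly flat (slope ≈0.13, back rim 14 mm high, centre about x 0.502). I'll draw it the last centimetre from inside the front wall.

```bash
python3 -m creep '[{"translation":[0.22,0,0],"yaw":0,"hand":0.3},{"translation":[0.22,0,0],"yaw":0,"hand":0.3},{"translation":[0.22,0,0],"yaw":0,"hand":0.3},{"translation":[0,0,0],"yaw":0,"hand":0.3},{"translation":[0,0,0.2],"yaw":0,"hand":0.3},{"translation":[0,0,0.16],"yaw":0,"hand":0.3},{"translation":[0,0,0.08],"yaw":0,"hand":0.3},{"translation":[0.03,0,0],"yaw":0,"hand":0.3},{"translation":[0.02,0,0],"yaw":0,"hand":0.3},{"translation":[0.02,0,0],"yaw":0,"hand":0.3},{"translation":[0,0,0],"yaw":0,"hand":0.3}]'; python3 tilt.py | grep -v '^\[[^[]'
```

```text
time_s: 20.98
position: [0.4544, -0.0054, 0.0299]
eef_rot: [0.001, -0.0, 1.0, -0.0]
ft_force: [-0.2, -0.2, -0.4]
gripper_width: 0.304
finger_force: 0.0
top 888
[[0.495, 0.375], [0.543, 0.028], [0.546, 0.024], [0.548, 0.026], [0.551, 0.027], [0.556, 0.029], [0.558, 0.035], [0.56, 0.035], [0.563, 0.039], [0.565, 0.04], [0.567, 0.046], [0.57, 0.058], [0.572, 0.061], [0.574, 0.067], [0.577, 0.063], [0.582, 0.047]]
floor slope [ 1.265 -0.114 -0.668]
side 1027
[[0.434, 0.047], [0.445, 0.033], [0.462, 0.019], [0.471, 0.018], [0.481, 0.021], [0.49, 0.022], [0.501, 0.023], [0.51, 0.026], [0.524, 0.023], [0.534, 0.026], [0.544, 0.03], [0.552, 0.038], [0.562, 0.049], [0.571, 0.063]]
floor slope [ 0.132  0.014 -0.043]
```

```bash
python3 -m creep '[{"translation":[0,0,0.024],"yaw":0,"hand":0.3},{"translation":[0.02,0,0],"yaw":0,"hand":0.3},{"translation":[0.02,0,0],"yaw":0,"hand":0.3},{"translation":[0.02,0,0],"yaw":0,"hand":0.3},{"translation":[0,0,0],"yaw":0,"hand":0.3}]'; python3 tilt.py | grep -v '^\[[^[]'
```

```text
time_s: 21.7
position: [0.4393, -0.0054, 0.0234]
eef_rot: [0.0, -0.0, 1.0, -0.0]
ft_force: [1.3, -0.1, 1.4]
gripper_width: 0.298
finger_force: 0.7
top 1091
[[0.482, 0.368], [0.523, 0.018], [0.525, 0.017], [0.528, 0.013], [0.533, 0.019], [0.536, 0.014], [0.539, 0.015], [0.543, 0.025], [0.546, 0.024], [0.548, 0.025], [0.553, 0.032], [0.555, 0.034], [0.558, 0.037], [0.561, 0.048], [0.564, 0.048], [0.567, 0.048]]
floor slope [ 0.66  -0.106 -0.334]
side 994
[[0.423, 0.049], [0.453, 0.019], [0.462, 0.018], [0.473, 0.018], [0.484, 0.017], [0.493, 0.019], [0.501, 0.018], [0.509, 0.018], [0.518, 0.019], [0.526, 0.017], [0.533, 0.02], [0.543, 0.027], [0.551, 0.038], [0.56, 0.051], [0.569, 0.038]]
floor slope [0.021 0.005 0.008]
```

Flat now. Retract, go above the teal lid, and check the nest fit.

```bash
python3 -m creep '[{"translation":[-0.04,0,0],"yaw":0,"hand":0.3},{"translation":[0,0,-0.2],"yaw":0,"hand":0.3},{"translation":[0,0,-0.2],"yaw":0,"hand":0.3},{"translation":[0,0,-0.2],"yaw":0,"hand":0.3},{"translation":[-0.15,-0.1,0],"yaw":0,"hand":0.2},{"translation":[-0.15,-0.1,0],"yaw":0,"hand":0.2},{"translation":[-0.15,-0.1,0],"yaw":0,"hand":0.2},{"translation":[-0.15,-0.1,0],"yaw":0,"hand":0.2},{"translation":[-0.15,-0.1,0],"yaw":0,"hand":0.2},{"translation":[-0.15,-0.1,0],"yaw":0,"hand":0.2},{"translation":[0,0,0],"yaw":0,"hand":0.2}]'; python3 - <<'E'
from bench import read_camera
from h import *
for n in ['top','side']:
    c=read_camera(n);P=pts(c);hsv=cv2.cvtColor(c['frame'],cv2.COLOR_BGR2HSV)
    z=(abs(P[...,2]-.05)<.006)&(abs(P[...,0]-.49)<.12)&(abs(P[...,1])<.11)&(P[...,0]<.584)
    cr=z&(hsv[...,0]<30);lg=z&(hsv[...,0]>130)
    for k in (cr,lg): print(n,k.sum(),np.round(circ(P[k]),4),P[k][:,:2].min(0).round(3),P[k][:,:2].max(0).round(3))
    f=(np.hypot(P[...,0]-.49,P[...,1]+.005)<.035);g=P[f];print('floor',np.linalg.lstsq(np.c_[g[:,:2]-[.49,-.005],np.ones(len(g))],g[:,2],rcond=None)[0].round(4))
E
```

```text
time_s: 23.18
position: [0.6754, -0.1568, 0.1709]
eef_rot: [-0.001, 0.001, 1.0, 0.0]
ft_force: [0.2, 0.0, 0.1]
gripper_width: 0.199
finger_force: 0.0
top 605 [0.4951 0.0028 0.074 ] [ 0.398 -0.084] [0.583 0.089]
top 423 [ 0.4899 -0.0042  0.089 ] [ 0.398 -0.089] [0.582 0.086]
floor [ -6.2367 -10.1778   0.246 ]
side 537 [0.498  0.0005 0.0796] [ 0.393 -0.107] [0.584 0.107]
side 371 [ 0.4875 -0.0048  0.0899] [ 0.396 -0.1  ] [0.579 0.092]
floor [-0.6188 -1.4853  0.0361]
```

```bash
cat > nest.py <<'E'
from bench import read_camera
from h import *
for n in ['top','side']:
    c=read_camera(n);P=pts(c);hsv=cv2.cvtColor(c['frame'],cv2.COLOR_BGR2HSV)
    rr=np.hypot(P[...,0]-.49,P[...,1]+.005)
    for nm,col,lo,hi in (('cream',(hsv[...,0]<30),.05,.084),('large',hsv[...,0]>130,.08,.1),('teal',(hsv[...,0]>80)&(hsv[...,0]<100)&(hsv[...,1]>150),.025,.07)):
        k=col&(abs(P[...,2]-.05)<.006)&(rr>lo)&(rr<hi)
        if k.sum()>20:print(n,nm,k.sum(),np.round(circ(P[k]),4),P[k][:,:2].min(0).round(3),P[k][:,:2].max(0).round(3))
    g=P[(rr<.032)&(P[...,2]>.005)&(P[...,2]<.06)];s=np.linalg.lstsq(np.c_[g[:,:2]-[.49,-.005],np.ones(len(g))],g[:,2],rcond=None)[0]
    print('floor',len(g),s.round(4))
E
python3 nest.py
```

```text
top cream 471 [ 0.4941 -0.0013  0.07  ] [ 0.421 -0.075] [0.567 0.071]
top large 410 [ 0.4899 -0.0041  0.089 ] [ 0.398 -0.089] [0.582 0.086]
floor 464 [0.0058 0.0018 0.0164]
side cream 363 [ 0.4907 -0.0025  0.0705] [ 0.418 -0.088] [0.568 0.076]
side large 371 [ 0.4871 -0.005   0.0897] [ 0.396 -0.099] [0.579 0.09 ]
floor 198 [-0.0027 -0.      0.0185]
```

```bash
python3 -m creep '[{"translation":[0,0,0.2],"yaw":0,"hand":0.2},{"translation":[0,0,0.14],"yaw":0,"hand":0.2},{"translation":[0,0,0.07],"yaw":0,"hand":0.2},{"translation":[0,0.06,0],"yaw":0,"hand":0.2},{"translation":[0,0.04,0],"yaw":0,"hand":0.2},{"translation":[0,0.036,0],"yaw":0,"hand":0.2},{"translation":[0,0.036,0],"yaw":0,"hand":0.2},{"translation":[0,0.036,0],"yaw":0,"hand":0.2},{"translation":[0,0.036,0],"yaw":0,"hand":0.2},{"translation":[0,0.036,0],"yaw":0,"hand":0.2},{"translation":[0,0.036,0],"yaw":0,"hand":0.2},{"translation":[0,0.036,0],"yaw":0,"hand":0.2},{"translation":[0,0.036,0],"yaw":0,"hand":0.2},{"translation":[0,0.036,0],"yaw":0,"hand":0.2},{"translation":[0,0.036,0],"yaw":0,"hand":0.2},{"translation":[0,0.036,0],"yaw":0,"hand":0.2},{"translation":[0,0.036,0],"yaw":0,"hand":0.2},{"translation":[0,0.036,0],"yaw":0,"hand":0.2},{"translation":[0,0.036,0],"yaw":0,"hand":0.2}]';cat > teal.py <<'E'
from bench import read_camera
from h import *
import sys
for n in ('side','top'):
    c=read_camera(n);P=pts(c);hsv=cv2.cvtColor(c['frame'],cv2.COLOR_BGR2HSV)
    m=(hsv[...,0]>80)&(hsv[...,0]<100)&(hsv[...,1]>180)&(P[...,0]>.4)&(P[...,0]<.78)&(P[...,1]>-.15 )&(P[...,1]<.15)&(P[...,2]<.13)&(P[...,2]>.005)
    m=cv2.morphologyEx(m.astype(np.uint8),cv2.MORPH_OPEN,np.ones((2,2)))>0
    Q=P[m]
    if len(Q)<40: print(n,len(Q));continue
    k=Q[Q[:,2]>np.percentile(Q[:,2],98)-.006]
    print(n,len(Q),'min',Q.min(0).round(3),'max',Q.max(0).round(3),'rim',np.round(circ(k),4))
    g=Q[np.hypot(*(Q[:,:2]-(Q[:,:2].min(0)+Q[:,:2].max(0))/2).T)<.025];s=np.linalg.lstsq(np.c_[g[:,:2]-g[:,:2].mean(0),np.ones(len(g))],g[:,2],rcond=None)[0];print('  floor slope',s.round(3),len(g))
    if n=='side' and len(sys.argv)>1: cv2.imwrite(f'pics/{sys.argv[1]}.png',cv2.resize(c['frame'][180:310,200:390],(760,520)))
E
python3 teal.py
```

```text
time_s: 25.75
position: [0.6742, -0.0036, 0.0706]
eef_rot: [-0.0, -0.0, 1.0, -0.0]
ft_force: [0.1, 0.1, 0.2]
gripper_width: 0.2
finger_force: 0.0
side 99 min [ 0.42  -1.161  0.06 ] max [ 0.721 -0.104  0.862] rim [ 0.5369 -0.634   0.5382]
  floor slope [0. 0. 0.] 0
top 290 min [ 0.43  -0.153  0.056] max [0.725 0.065 1.069] rim [ 0.5056 -0.0622  0.1483]
  floor slope [0. 0. 0.] 0teal.py:12: RuntimeWarning: Mean of empty slice.
  g=Q[np.hypot(*(Q[:,:2]-(Q[:,:2].min(0)+Q[:,:2].max(0))/2).T)<.025];s=np.linalg.lstsq(np.c_[g[:,:2]-g[:,:2].mean(0),np.ones(len(g))],g[:,2],rcond=None)[0];print('  floor slope',s.round(3),len(g))
  ret = um.true_divide(
```

```bash
sed -i 's/P\[...,1\]>-.15 /(P[...,1]>-.24)\&((P[...,0]>.58)|(P[...,1]>-.12))/; s/np.ones((2,2)))>0/np.ones((3,3)))>0/' teal.py; python3 teal.py
```

```text
side 9
top 1070 min [ 0.629 -0.205  0.057] max [ 0.728 -0.122  0.093] rim [ 0.6785 -0.1561  0.0488]
  floor slope [0.013 0.005 0.062] 295
```

```bash
python3 - <<'E'
from bench import read_camera,r
from h import *
o=r.get_obs();print(o['time_s'],o['position'],o['gripper_width'])
for n in ('top','side'):
    for c in (dict(np.load(n+'0.npz')),read_camera(n)):
        hsv=cv2.cvtColor(c['frame'],cv2.COLOR_BGR2HSV)
        m=((hsv[...,0]>80)&(hsv[...,0]<100)&(hsv[...,1]>130)).astype(np.uint8)
        k,_,st,ce=cv2.connectedComponentsWithStats(m)
        print(n,[(st[i].tolist(),ce[i].round().tolist()) for i in range(1,k) if st[i][4]>150])
cv2.imwrite('pics/last.png',np.hstack([c['frame'][150:330,200:460]]))
E
```

```text
25.95 [ 0.67417959 -0.00408243  0.07056177] 0.19822444755071628
top [([160, 80, 22, 22, 412], [170.0, 90.0]), ([355, 134, 41, 40, 1300], [375.0, 153.0]), ([380, 213, 30, 30, 710], [395.0, 227.0]), ([518, 215, 42, 72, 211], [539.0, 250.0])]
top [([160, 80, 22, 22, 410], [170.0, 90.0]), ([361, 134, 35, 39, 1141], [377.0, 153.0]), ([380, 213, 30, 30, 707], [395.0, 227.0]), ([518, 215, 42, 72, 215], [539.0, 251.0])]
side [([54, 11, 21, 28, 493], [64.0, 24.0]), ([187, 79, 12, 19, 167], [192.0, 89.0]), ([325, 245, 41, 31, 978], [345.0, 260.0]), ([257, 283, 33, 25, 634], [273.0, 295.0])]
side [([54, 11, 21, 28, 489], [64.0, 24.0]), ([176, 72, 23, 28, 533], [186.0, 85.0]), ([325, 245, 41, 31, 980], [345.0, 260.0]), ([257, 282, 33, 26, 640], [273.0, 294.0])]
```

The teal lid has not moved at all (side pixel (345,260), same as at the start). I'll go back over it and descend with a check.

```bash
python3 -m creep '[{"translation":[0,0,-0.2],"yaw":0,"hand":0.2},{"translation":[0,0,-0.2],"yaw":0,"hand":0.2},{"translation":[0,-0.2,0],"yaw":0,"hand":0.2},{"translation":[0,-0.2,0],"yaw":0,"hand":0.2},{"translation":[0,-0.2,0],"yaw":0,"hand":0.2},{"translation":[0,0,0],"yaw":0,"hand":0.2}]'; python3 -m creep '[{"translation":[0,0,0.2],"yaw":0,"hand":0.2},{"translation":[0,0,0.12],"yaw":0,"hand":0.2},{"translation":[0,0,0.08],"yaw":0,"hand":0.2},{"translation":[0,0,0.01],"yaw":0,"hand":0.2},{"translation":[0,0,0],"yaw":0,"hand":0.2}]'; python3 -m creep '[{"translation":[0,0.06,0],"yaw":0,"hand":0.2},{"translation":[0,0.04,0],"yaw":0,"hand":0.2},{"translation":[0,0.03,0],"yaw":0,"hand":0.2}]'; python3 -m creep '[{"translation":[0,0.03,0],"yaw":0,"hand":0.2},{"translation":[0,0.03,0],"yaw":0,"hand":0.2}]'; python3 teal.py
```

```text
time_s: 26.8
position: [0.6737, -0.1588, 0.1705]
eef_rot: [0.0, 0.003, 1.0, -0.001]
ft_force: [-0.4, 0.3, 0.5]
gripper_width: 0.201
finger_force: 0.0
time_s: 27.42
position: [0.6751, -0.1543, 0.0693]
eef_rot: [0.001, -0.0, 1.0, -0.0]
ft_force: [0.7, 0.4, -0.1]
gripper_width: 0.2
finger_force: 0.0
time_s: 27.8
position: [0.6745, -0.1205, 0.0687]
eef_rot: [0.0, -0.001, 1.0, -0.0]
ft_force: [-1.1, 0.2, 0.3]
gripper_width: 0.202
finger_force: 0.0
time_s: 28.05
position: [0.6742, -0.1062, 0.0681]
eef_rot: [0.0, -0.0, 1.0, -0.0]
ft_force: [-0.1, -0.4, -0.5]
gripper_width: 0.203
finger_force: 0.0
side 0
top 32
```

```bash
cat > cc.py <<'E'
from bench import read_camera,r
from h import *
import sys
for n in ('top','side'):
    c=read_camera(n);P=pts(c);hsv=cv2.cvtColor(c['frame'],cv2.COLOR_BGR2HSV)
    m=((hsv[...,0]>80)&(hsv[...,0]<100)&(hsv[...,1]>130)).astype(np.uint8)
    k,l,st,ce=cv2.connectedComponentsWithStats(m)
    for i in range(1,k):
        if st[i][4]>60 and (l[90:340,210:450]==i).any(): q=P[l==i];q=q[q[:,2]<.2];print(n,st[i].tolist(),np.percentile(q,[3,50,97],axis=0).round(3).tolist())
if len(sys.argv)>1:
    cv2.imwrite('pics/'+sys.argv[1]+'.png',cv2.resize(c['frame'][170:340,200:420],(760,587)))
E
python3 cc.py last
```

```text
top [402, 216, 8, 23, 129] [[0.469, -0.249, 0.006], [0.496, -0.242, 0.019], [0.521, -0.234, 0.029]]
side [364, 167, 18, 10, 139] [[0.845, 0.338, 0.051], [0.87, 0.357, 0.058], [0.897, 0.391, 0.062]]
side [325, 246, 41, 30, 961] [[0.632, -0.208, 0.062], [0.679, -0.143, 0.073], [0.722, -0.111, 0.091]]
side [257, 282, 32, 26, 640] [[0.459, -0.249, 0.006], [0.493, -0.197, 0.013], [0.527, -0.171, 0.029]]
```

View pics/last.png

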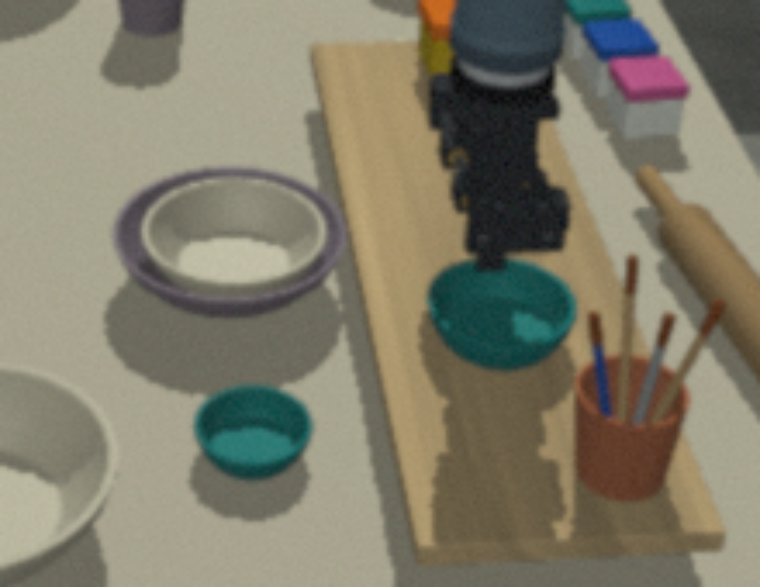

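The picture shows cream nested centrally in the lilac lid (235,240). The fingers are at the far wall of the teal lid (490,265), which is still in place at (500,315). I'll check numerically where the fingertips really are.

```bash
python3 - <<'E'
from bench import read_camera,r
from h import *
print(r.get_obs()['position'])
c=read_camera('side');P=pts(c);hsv=cv2.cvtColor(c['frame'],cv2.COLOR_BGR2HSV)
m=(hsv[...,2]<75)&(P[...,0]>.6)&(P[...,0]<.76)&(P[...,1]<0)&(P[...,1]>-.2)&(P[...,2]<.16)&(P[...,2]>.05)&~((hsv[...,0]>80)&(hsv[...,0]<100)&(hsv[...,1]>130))
Q=P[m]
for z in np.arange(.06,.16,.008):
    k=Q[abs(Q[:,2]-z)<.004]
    if len(k)>2: print(z.round(3),len(k),np.percentile(k,[5,50,95],axis=0)[:,:2].round(3).tolist())
t=(hsv[...,0]>80)&(hsv[...,0]<100)&(hsv[...,1]>130)&(P[...,0]>.6)&(P[...,1]<0)&(abs(P[...,0]-.675)<.006)&(P[...,1]>-.3)
k=P[t];k=k[k[:,1].argsort()];print(k[:,1:].round(3)[::4].tolist())
E
```

```text
[ 0.67419908 -0.10667495  0.06803964]
0.06 17 [[0.645, -0.198], [0.669, -0.194], [0.695, -0.177]]
0.068 11 [[0.634, -0.199], [0.645, -0.187], [0.709, -0.177]]
0.076 7 [[0.63, -0.198], [0.702, -0.193], [0.71, -0.177]]
0.084 8 [[0.625, -0.196], [0.646, -0.172], [0.711, -0.108]]
0.092 12 [[0.634, -0.13], [0.658, -0.121], [0.68, -0.106]]
0.1 20 [[0.666, -0.128], [0.673, -0.126], [0.682, -0.121]]
0.108 12 [[0.663, -0.128], [0.673, -0.127], [0.682, -0.126]]
0.156 38 [[0.643, -0.191], [0.662, -0.188], [0.701, -0.024]]
[[-0.211, 0.082], [-0.209, 0.09], [-0.208, 0.083], [-0.208, 0.08], [-0.207, 0.079], [-0.206, 0.088], [-0.206, 0.09], [-0.204, 0.074], [-0.204, 0.07], [-0.171, 0.065], [-0.165, 0.064], [-0.162, 0.062], [-0.16, 0.064], [-0.157, 0.064], [-0.152, 0.061], [-0.149, 0.061], [-0.146, 0.065], [-0.141, 0.065], [-0.137, 0.065], [-0.136, 0.064], [-0.133, 0.065], [-0.127, 0.064], [-0.123, 0.064], [-0.121, 0.072], [-0.117, 0.066], [-0.116, 0.074], [-0.114, 0.067], [-0.113, 0.066], [-0.112, 0.075], [-0.11, 0.067], [-0.109, 0.079]]
```

The fingertips visibly end about 20 mm above the reported TCP: the teal wall is seen at z 0.066 where a finger should be. That explains why they slipped over the rims. I'll lower step by step inside the teal lid with force checks.

```bash
python3 -m creep '[{"translation":[0,0,-0.1],"yaw":0,"hand":0.2},{"translation":[0,-0.17,0],"yaw":0,"hand":0.2},{"translation":[0,0,0.1],"yaw":0,"hand":0.2},{"translation":[0,0,0.02],"yaw":0,"hand":0.2},{"translation":[0,0,0],"yaw":0,"hand":0.2}]' | head -4; python3 -m creep '[{"translation":[0,0,0.012],"yaw":0,"hand":0.2},{"translation":[0,0,0.012],"yaw":0,"hand":0.2},{"translation":[0,0,0],"yaw":0,"hand":0.2}]'|head -4;  python3 - <<'E'
from bench import read_camera,r
from h import *
c=read_camera('side');P=pts(c);hsv=cv2.cvtColor(c['frame'],cv2.COLOR_BGR2HSV)
m=(hsv[...,2]<60)&(abs(P[...,0]-.673)<.013)&(P[...,1]<-.1)&(P[...,1]>-.19)&(P[...,2]<.14)&(P[...,2]>.05)&~((hsv[...,0]>80)&(hsv[...,0]<100)&(hsv[...,1]>130))
Q=P[m];Q=Q[Q[:,2].argsort()];print(Q.round(3)[:40:3].tolist())
E
```

```text
time_s: 28.92
position: [0.6738, -0.1489, 0.0626]
eef_rot: [-0.001, -0.0, 1.0, 0.0]
ft_force: [-0.6, -0.6, 0.3]
time_s: 29.3
position: [0.6742, -0.149, 0.057]
eef_rot: [-0.0, -0.0, 1.0, 0.0]
ft_force: [0.1, 0.2, -0.4]
[[0.676, -0.164, 0.082], [0.672, -0.169, 0.087], [0.663, -0.161, 0.087], [0.665, -0.168, 0.089], [0.674, -0.17, 0.09], [0.672, -0.166, 0.091], [0.667, -0.168, 0.092], [0.664, -0.17, 0.094], [0.674, -0.168, 0.095], [0.679, -0.17, 0.096], [0.663, -0.17, 0.097]]
```

Confirmed: the TCP reads below the lid's floor with no contact, and the tips are at about 0.08. Lowering 12 mm more.

```bash
python3 -m creep '[{"translation":[0,0,0.016],"yaw":0,"hand":0.2},{"translation":[0,0,0.016],"yaw":0,"hand":0.2},{"translation":[0,0,0.012],"yaw":0,"hand":0.2},{"translation":[0,0,0],"yaw":0,"hand":0.2}]'|head -4; python3 -m creep '[{"translation":[0,0.06,0],"yaw":0,"hand":0.2},{"translation":[0,0.03,0],"yaw":0,"hand":0.2},{"translation":[0,0.03,0],"yaw":0,"hand":0.2},{"translation":[0,0.03,0],"yaw":0,"hand":0.2}]'; python3 cc.py
```

```text
time_s: 29.85
position: [0.6738, -0.1491, 0.0455]
eef_rot: [-0.0, -0.0, 1.0, 0.0]
ft_force: [1.0, 0.4, -0.8]
time_s: 30.35
position: [0.6743, -0.1111, 0.0462]
eef_rot: [0.0, -0.0, 1.0, -0.0]
ft_force: [0.2, -0.9, -0.1]
gripper_width: 0.201
finger_force: 0.5
top [403, 216, 7, 22, 108] [[0.471, -0.249, 0.007], [0.495, -0.243, 0.019], [0.52, -0.237, 0.028]]
side [364, 167, 18, 10, 136] [[0.846, 0.34, 0.051], [0.87, 0.357, 0.058], [0.897, 0.386, 0.062]]
side [322, 240, 41, 29, 609] [[0.629, -0.182, 0.062], [0.664, -0.131, 0.073], [0.719, -0.086, 0.091]]
side [257, 282, 33, 26, 641] [[0.459, -0.249, 0.006], [0.493, -0.197, 0.014], [0.527, -0.172, 0.029]]
```

It follows now (lid y ≈ TCP y − 0.02). Carry on to y ≈ −0.003.

```bash
python3 -m creep '[{"translation":[0,0.037,0],"yaw":0,"hand":0.2},{"translation":[0,0.037,0],"yaw":0,"hand":0.2},{"translation":[0,0.037,0],"yaw":0,"hand":0.2},{"translation":[0,0.037,0],"yaw":0,"hand":0.2},{"translation":[0,0.037,0],"yaw":0,"hand":0.2},{"translation":[0,0.037,0],"yaw":0,"hand":0.2},{"translation":[0,0.037,0],"yaw":0,"hand":0.2},{"translation":[0,0.037,0],"yaw":0,"hand":0.2},{"translation":[0,0.037,0],"yaw":0,"hand":0.2},{"translation":[0,0.037,0],"yaw":0,"hand":0.2},{"translation":[0,0.037,0],"yaw":0,"hand":0.2},{"translation":[0,0.037,0],"yaw":0,"hand":0.2},{"translation":[0,0.03,0],"yaw":0,"hand":0.2},{"translation":[0,0,0],"yaw":0,"hand":0.2}]'; python3 cc.py | grep -v 403; python3 side.py .61 .74 -.08 .08 .087
```

```text
time_s: 32.2
position: [0.674, 0.0077, 0.0459]
eef_rot: [-0.0, -0.001, 1.0, 0.0]
ft_force: [-0.7, 0.5, -0.1]
gripper_width: 0.202
finger_force: 0.0
top [380, 213, 30, 30, 709] [[0.461, -0.246, 0.003], [0.495, -0.216, 0.008], [0.528, -0.181, 0.027]]
side [363, 167, 19, 10, 141] [[0.844, 0.338, 0.05], [0.868, 0.358, 0.058], [0.897, 0.389, 0.062]]
side [316, 216, 37, 26, 526] [[0.629, -0.064, 0.062], [0.665, -0.012, 0.073], [0.719, 0.031, 0.092]]
side [257, 282, 32, 26, 639] [[0.459, -0.249, 0.006], [0.493, -0.197, 0.014], [0.527, -0.172, 0.029]]
119 [ 0.6721 -0.0132  0.0481] [ 0.6209 -0.0697  0.084 ] [0.7272 0.0407 0.09  ]
```

```bash
python3 -m creep '[{"translation":[0,0.03,0],"yaw":0,"hand":0.2},{"translation":[0,0.015,0],"yaw":0,"hand":0.2},{"translation":[0,-0.08,0],"yaw":0,"hand":0.2},{"translation":[0.06,0,0],"yaw":0,"hand":0.2},{"translation":[0.05,0,0],"yaw":0,"hand":0.2},{"translation":[0.03,0,0],"yaw":0,"hand":0.2},{"translation":[0.03,0,0],"yaw":0,"hand":0.2},{"translation":[0.03,0,0],"yaw":0,"hand":0.2},{"translation":[0.03,0,0],"yaw":0,"hand":0.2},{"translation":[0.03,0,0],"yaw":0,"hand":0.2},{"translation":[0.03,0,0],"yaw":0,"hand":0.2},{"translation":[0,0,0],"yaw":0,"hand":0.2}]'; python3 side.py .54 .74 -.08 .08 .087
```

```text
time_s: 33.85
position: [0.6009, -0.0019, 0.046]
eef_rot: [-0.0, -0.0, 1.0, 0.0]
ft_force: [0.2, 0.0, -0.4]
gripper_width: 0.202
finger_force: 0.0
117 [ 0.627  -0.0016  0.0495] [ 0.5721 -0.0566  0.0843] [0.6754 0.0382 0.09  ]
```

```bash
python3 -m creep '[{"translation":[0.03,0,0],"yaw":0,"hand":0.2},{"translation":[0.03,0,0],"yaw":0,"hand":0.2},{"translation":[0.03,0,0],"yaw":0,"hand":0.2},{"translation":[0.03,0,0],"yaw":0,"hand":0.2},{"translation":[0.03,0,0],"yaw":0,"hand":0.2}]'; cat > tl.py <<'E'
from bench import read_camera
from h import *
c=read_camera('side');P=pts(c);hsv=cv2.cvtColor(c['frame'],cv2.COLOR_BGR2HSV)
m=((hsv[...,0]>80)&(hsv[...,0]<100)&(hsv[...,1]>130)&(P[...,0]>.4)&(P[...,0]<.72)&(P[...,1]>-.09)&(P[...,1]<.08)&(P[...,2]<.13)).astype(bool)
Q=P[m];print(len(Q),np.percentile(Q,[2,98],axis=0).round(3).tolist())
k=Q[abs(Q[:,1]+.012)<.014];k=k[k[:,0].argsort()];print([(round(a,3),round(b,3)) for a,_,b in k[::max(1,len(k)//16)].tolist()])
g=Q[Q[:,1]<np.percentile(Q[:,1],2)+.012];g=g[g[:,2]>np.percentile(g[:,2],60)];print('near rim',np.polyfit(g[:,0],g[:,2],1).round(3),g[:,0].min().round(3),g[:,0].max().round(3))
E
python3 tl.py; python3 -m creep '[{"translation":[0.02,0,0.01],"yaw":0,"hand":0.2},{"translation":[0.02,0,0.01],"yaw":0,"hand":0.2}]'; python3 tl.py
```

```text
time_s: 34.52
position: [0.5635, -0.002, 0.046]
eef_rot: [-0.0, -0.0, 1.0, 0.0]
ft_force: [1.4, -0.2, -0.3]
gripper_width: 0.202
finger_force: 0.4
398 [[0.547, -0.053, 0.061], [0.637, 0.035, 0.092]]
[(0.54, 0.091), (0.576, 0.065), (0.581, 0.066), (0.585, 0.065), (0.587, 0.063), (0.591, 0.066), (0.593, 0.063), (0.596, 0.068), (0.601, 0.061), (0.604, 0.065), (0.609, 0.064), (0.613, 0.063), (0.621, 0.064), (0.629, 0.069), (0.632, 0.073), (0.634, 0.089), (0.637, 0.092), (0.637, 0.092)]
near rim [0.004 0.086] 0.555 0.625
time_s: 34.83
position: [0.5543, -0.0021, 0.0412]
eef_rot: [0.0, -0.0, 1.0, -0.0]
ft_force: [0.3, 0.4, 3.3]
gripper_width: 0.202
finger_force: 1.3
384 [[0.537, -0.054, 0.062], [0.625, 0.036, 0.098]]
[(0.53, 0.082), (0.549, 0.074), (0.568, 0.059), (0.571, 0.061), (0.574, 0.061), (0.578, 0.064), (0.581, 0.064), (0.584, 0.063), (0.586, 0.065), (0.589, 0.067), (0.593, 0.069), (0.595, 0.068), (0.598, 0.065), (0.601, 0.068), (0.607, 0.066), (0.621, 0.076), (0.623, 0.083), (0.625, 0.091), (0.626, 0.099)]
near rim [0.05  0.061] 0.549 0.611
```

Tipping starts, gently led by the fingers on its floor. Continue.

```bash
python3 -m creep '[{"translation":[0.02,0,0.014],"yaw":0,"hand":0.2},{"translation":[0.02,0,0.016],"yaw":0,"hand":0.2},{"translation":[0.02,0,0.018],"yaw":0,"hand":0.2}]'|head -4; python3 tl.py; python3 -m creep '[{"translation":[0.02,0,0.02],"yaw":0,"hand":0.2},{"translation":[0.02,0,0.02],"yaw":0,"hand":0.2}]'|head -4; python3 tl.py
```

```text
time_s: 35.25
position: [0.5398, -0.0023, 0.0297]
eef_rot: [0.001, -0.0, 1.0, -0.0]
ft_force: [-1.3, -0.8, 3.9]
212 [[0.511, -0.058, 0.039], [0.586, 0.017, 0.12]]
[(0.51, 0.049), (0.512, 0.048), (0.515, 0.044), (0.517, 0.047), (0.52, 0.042), (0.523, 0.042), (0.526, 0.042), (0.527, 0.043), (0.53, 0.038), (0.535, 0.039), (0.549, 0.071), (0.58, 0.119), (0.582, 0.123), (0.583, 0.111), (0.584, 0.117), (0.586, 0.106), (0.586, 0.095), (0.587, 0.104)]
near rim [-0.19   0.196] 0.506 0.57
time_s: 35.55
position: [0.5284, -0.002, 0.0185]
eef_rot: [-0.0, -0.0, 1.0, 0.0]
ft_force: [-2.2, -0.6, 3.2]
187 [[0.501, -0.081, 0.027], [0.573, 0.019, 0.107]]
[(0.5, 0.037), (0.501, 0.035), (0.503, 0.035), (0.504, 0.033), (0.507, 0.032), (0.509, 0.03), (0.51, 0.029), (0.513, 0.027), (0.515, 0.03), (0.517, 0.047), (0.517, 0.053), (0.518, 0.031), (0.521, 0.028), (0.527, 0.028), (0.573, 0.092), (0.573, 0.084), (0.573, 0.099)]
near rim [-0.159  0.206] 0.526 0.529
```

The teal lid leans at about 45°, front down on cream's floor, back on the rims. As with cream, I'll push gently from behind, low, with the corrected finger height.

```bash
python3 -m creep '[{"translation":[0,0,-0.1],"yaw":0,"hand":0.2},{"translation":[0,0,-0.2],"yaw":0,"hand":0.2},{"translation":[0,0,-0.2],"yaw":0,"hand":0.2},{"translation":[0,0,-0.1],"yaw":0,"hand":0.2},{"translation":[0,0,0],"yaw":0,"hand":0.2}]'|head -2; python3 tl.py; python3 -m creep '[{"translation":[-0.2,0,0],"yaw":0,"hand":0.2},{"translation":[-0.22,0,0],"yaw":0,"hand":0.2},{"translation":[0,0,0],"yaw":0,"hand":0.2},{"translation":[0,0,0.2],"yaw":0,"hand":0.2},{"translation":[0,0,0.2],"yaw":0,"hand":0.2},{"translation":[0,0,0.08],"yaw":0,"hand":0.2},{"translation":[0,0,0],"yaw":0,"hand":0.2}]'; python3 tl.py
```

```text
time_s: 36.22
position: [0.5306, -0.0022, 0.1708]
729 [[0.477, -0.056, 0.028], [0.558, 0.046, 0.092]]
[(0.471, 0.043), (0.476, 0.037), (0.479, 0.037), (0.484, 0.032), (0.49, 0.03), (0.496, 0.029), (0.501, 0.031), (0.507, 0.032), (0.512, 0.038), (0.516, 0.038), (0.521, 0.042), (0.524, 0.045), (0.529, 0.046), (0.532, 0.052), (0.538, 0.051), (0.556, 0.093), (0.558, 0.095), (0.56, 0.097)]
near rim [ 0.27  -0.071] 0.508 0.547
time_s: 37.15
position: [0.6322, -0.0017, 0.0472]
eef_rot: [-0.002, -0.0, 1.0, 0.0]
ft_force: [0.6, 0.6, 0.7]
gripper_width: 0.198
finger_force: 0.0
728 [[0.477, -0.056, 0.028], [0.558, 0.046, 0.091]]
[(0.473, 0.045), (0.476, 0.038), (0.479, 0.04), (0.484, 0.032), (0.49, 0.029), (0.496, 0.023), (0.504, 0.031), (0.51, 0.034), (0.515, 0.038), (0.52, 0.039), (0.523, 0.044), (0.527, 0.046), (0.529, 0.048), (0.538, 0.051), (0.546, 0.061), (0.558, 0.094), (0.56, 0.072)]
near rim [ 0.329 -0.101] 0.508 0.547
```

It slid further on its own, now about 31°. Push from behind.

```bash
python3 -m creep '[{"translation":[0.12,0,0],"yaw":0,"hand":0.2},{"translation":[0.06,0,0],"yaw":0,"hand":0.2},{"translation":[0.03,0,0],"yaw":0,"hand":0.2},{"translation":[0.02,0,0],"yaw":0,"hand":0.2},{"translation":[0.02,0,0],"yaw":0,"hand":0.2}]'|head -4; python3 tl.py; python3 -m creep '[{"translation":[0.02,0,0],"yaw":0,"hand":0.2},{"translation":[0.02,0,0],"yaw":0,"hand":0.2},{"translation":[0,0,0],"yaw":0,"hand":0.2}]'|head -4; python3 tl.py
```

```text
time_s: 37.83
position: [0.5725, -0.0022, 0.0499]
eef_rot: [0.001, -0.0, 1.0, -0.0]
ft_force: [0.6, -0.7, 1.1]
701 [[0.472, -0.056, 0.029], [0.554, 0.046, 0.087]]
[(0.467, 0.046), (0.47, 0.046), (0.473, 0.036), (0.476, 0.036), (0.482, 0.028), (0.493, 0.031), (0.499, 0.032), (0.504, 0.037), (0.509, 0.038), (0.514, 0.044), (0.517, 0.044), (0.521, 0.044), (0.526, 0.046), (0.532, 0.051), (0.551, 0.086), (0.554, 0.091), (0.558, 0.088)]
near rim [ 0.28  -0.075] 0.498 0.541
time_s: 38.25
position: [0.5612, -0.0019, 0.0489]
eef_rot: [-0.0, -0.0, 1.0, 0.0]
ft_force: [0.3, 0.5, 1.0]
702 [[0.45, -0.056, 0.023], [0.543, 0.045, 0.054]]
[(0.445, 0.052), (0.448, 0.052), (0.465, 0.03), (0.471, 0.026), (0.476, 0.025), (0.482, 0.026), (0.487, 0.025), (0.492, 0.027), (0.496, 0.026), (0.501, 0.028), (0.504, 0.025), (0.509, 0.031), (0.513, 0.027), (0.518, 0.024), (0.524, 0.027), (0.535, 0.028), (0.541, 0.039), (0.544, 0.052)]
near rim [0.001 0.052] 0.461 0.531
```

It has dropped in: rim level at z ≈ 0.052, floor ≈ 0.025. Retreat and verify.

```bash
python3 -m creep '[{"translation":[-0.1,0,-0.05],"yaw":0,"hand":0.2},{"translation":[-0.1,0,-0.2],"yaw":0,"hand":0.2},{"translation":[-0.1,0.1,-0.2],"yaw":0,"hand":0.2},{"translation":[-0.1,0.2,0],"yaw":0,"hand":0.2},{"translation":[0,0.2,0],"yaw":0,"hand":0.2},{"translation":[0,0.2,0],"yaw":0,"hand":0.2},{"translation":[0,0,0],"yaw":0,"hand":0.2}]'; python3 nest.py;python3 tl.py; python3 cc.py | head -1
```

```text
time_s: 39.17
position: [0.661, 0.1769, 0.1613]
eef_rot: [-0.0, -0.002, 1.0, 0.0]
ft_force: [-0.1, -0.7, -0.4]
gripper_width: 0.197
finger_force: 0.0
top cream 528 [ 0.4946 -0.004   0.0701] [ 0.423 -0.077] [0.567 0.068]
top large 609 [ 0.4899 -0.0042  0.0891] [ 0.398 -0.097] [0.582 0.086]
top teal 192 [ 0.4989 -0.0045  0.0492] [ 0.448 -0.055] [0.549 0.045]
floor 475 [-0.0236  0.0084  0.0244]
side cream 319 [ 0.4917 -0.0041  0.071 ] [ 0.418 -0.081] [0.568 0.077]
side large 382 [ 0.4872 -0.0051  0.0897] [ 0.396 -0.1  ] [0.579 0.091]
side teal 204 [ 0.4963 -0.0059  0.0502] [ 0.446 -0.061] [0.546 0.051]
floor 153 [-0.0099 -0.02    0.0265]
701 [[0.45, -0.056, 0.023], [0.542, 0.046, 0.054]]
[(0.445, 0.053), (0.448, 0.05), (0.462, 0.028), (0.471, 0.027), (0.479, 0.028), (0.484, 0.025), (0.487, 0.025), (0.492, 0.026), (0.496, 0.026), (0.501, 0.028), (0.504, 0.027), (0.51, 0.027), (0.515, 0.024), (0.52, 0.027), (0.527, 0.025), (0.54, 0.038), (0.544, 0.044)]
near rim [-0.004  0.054] 0.461 0.528
top [296, 208, 41, 40, 1296] [[0.454, -0.05, 0.022], [0.499, -0.007, 0.027], [0.544, 0.039, 0.051]]
```

Both pairs are within about 5 mm and level, floors at the expected heights, robot clear.

```bash
python3 -c "
from bench import r
print(r.sign_off())"
```

```text
the job is handed in; nothing more can be done
None
```

I slid the cream lid into the lilac-grey one and the teal lid into the cream one, and handed the job in at about 39 s. Before hand-in the cameras showed both lids level and each within about 5 mm of the one beneath, with the arm clear; sign-off gave no verdict, and I did not re-measure the brush pot, tub and beaker.

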